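# Turn a roll spindle slot-up in its V-blocks and gauge the slot

## Robot

A 6-joint arm with a two-finger parallel gripper is mounted at the origin on the work surface. World frame = base frame: x ahead of the robot, y to its left, z up, the work surface at z = 0. Lengths are in m, angles in rad, forces in N, time in s.
With the tool pointing down it reaches from about 0.3 to 0.95 m from the base axis. Payload 3.1 kg.
Tool frame: the origin (TCP) lies midway between the tips of the shut fingers; the grasp point (between the pads) lies manip.tcp_to_grasp behind it (manip.tcp_to_grasp is the distance from the TCP to the grasp point, in m); z points along the fingers, y is the direction in which the jaws open and shut (so a half turn about z gives the same grasp; the last joint's range is limited). The gripper opens to 85 mm and grips with 20 to 120 N. Pads are 22 mm wide; open, the fingers measure 114 mm over their backs; the gripper's body (76 mm by 85 mm) begins 54 mm behind the grasp point. The pads swing forward as they close: fully open they stand 13 mm farther back than shut.
Start: joints at [1.264, 0.308, 1.634, -0, 1.2, -0.07], TCP at [0.147, 0.608, 0.202] pointing down, gripper open.
Joint ranges: [-3.06, 3.06], [-0.79, 1.96], [0.05, 2.63], [-1.19, 4.34], [0.05, 2.64], [-2.94, 2.94]. Speed limits (rad/s): [2.79, 2.79, 3.14, 3.14, 3.14, 3.14].

## Interface

Orientations are given as a rotation vector (axis times angle).
In Python, from bench import manip, viewer, order gives the robot as it stands.
- The arm moves only by the shell command python3 -m handwheel 'ROWS'. ROWS is JSON, a list of rows, each a list of 3 entries, a list of its own where there are three numbers: the shift along the tool's x, y, z as a fraction of full scale, then the turn, a rotation vector about the tool's x, y, z as a fraction of full scale, then the opening, from -1 (shut) to 1 (fully open). A call has 1 to 5 rows; each row is the pose to reach, as a shift and turn from the pose measured when the call began, along the tool's axes at that moment; what a row does not reach only later rows make up. Full scale, the value 1, is 0.3 m for a shift and 45 degrees for a turn. A row lasts 1/8 s, in which the tool goes at most 62.5 mm and 10.7 degrees, less where a joint would pass 70% of its speed; a pose out of reach is approached as far as the arm can. A call with a number of a shift or a turn outside -1 to 1 is refused whole. A call with a gripper value outside its range is refused whole. The fingers move at their own pace and stop on an object; the grip force is fixed at half the most. Time passes only in rows, so rows that repeat a pose let the fingers close. It gives the time, the measured TCP pose, the force and the opening at its end, in the units of the state.
- manip.sense(): the state, without advancing time (a new reading comes with each control period).
- viewer.get_image(name): name is "scene" or "side" or "wrist"; returns the picture (400x640x3 uint8, blue, green, red); there is no depth.
- viewer.camera_info(name): a dict with "fx", "fy", "cx", "cy" (pixels), "rvec" (rotation vector, rad) and "tvec" (3), from world to camera coordinates, as OpenCV has them. Camera axes: x right, y down, z forward; pixel columns grow to the right and rows downward; lengths in m; the calibration is good to about 2 mm. The wrist camera is an equidistant fisheye: a pixel r from the principal point sees the ray r / f radians off the axis. A picture is of the moment at which its call begins: read the wrist's pose just before it. camera_info takes no time and is no camera call; for the wrist camera it gives the pose at the moment of the call.
- order.sign_off(): hands the job in, once; it reports no verdict.
The state is a dict: "time_s": time; "joint_pos": joint angles; "qd": joint speeds; "effort": joint torques, N m; "position": TCP position; "ee_rot": TCP orientation; "contact_force": force on the tool from outside, world axes, zero at the start; "torque": the same for the moment, N m; "finger_gap": finger opening in m.
Only numpy, scipy, OpenCV 4.12 (cv2) and the standard library are available. Lean on these libraries where they do the work, as an engineer would, in place of code of your own. Each camera call takes 0.05 s, during which the arm holds its last target. There are 200 camera calls.

## Task

The aluminium paper-roll spindle is lying in the blue V-blocks with its slot turned to one side. Without lifting it out of the V-blocks, roll it until the slot faces straight up and let go; then swing the keeper bar with the orange knob fully shut across the spindle, take the red-handled slot gauge from the wooden holder and push its blade upright into the slot until it rests on the slot's floor. Leave it standing there with the keeper shut, and do not disturb the other gauges or the things on the bench.

Things in the scene. Friction and masses are not known exactly. Their poses are not given: they have to be found in the camera images.
- spindle: Loose aluminium bar, 36 mm diameter, 200 mm long, 0.5 kg, brass bands at its ends. Origin on its axis at mid length; own z along the bar, own +x the way the slot faces (43 to 83 deg from up at first, turned to the stand's -y side). Round and free to grip at z = 0 to 60 mm; yellow-painted flat at z = -48 to -2 mm, 13 mm from the axis, with the slot in it. Friction holds it at any angle.
- slot_floor (a point): Centre of the blind slot's black floor. The slot is 32 mm long along the bar (spindle z = -41 to -9 mm), 8 mm wide, 19 mm deep below the flat; its floor is 6 mm past the bar's axis. Axes as the spindle's (x out of the slot, z along the bar).
- grip_zone (a point): Point on the spindle's axis at z = +32 mm, middle of the round stretch that is free for gripping; axes as the spindle's.
- stand: Pale blue stand fixed to the bench: base 190 x 110 x 12 mm with two V-blocks (90 deg V, 18 mm thick, 66 mm wide, tops 102 mm above the bench) at x = -72 and +72 mm, open between them but for a thin rod 35 mm up. Origin under its centre, x along the V, z up. The seated spindle's axis is 105 mm up. Keeper post 24 mm square, 126 mm high at x = -72, y = -48 mm.
- stand_seat (a point): Point on the axis of a seated spindle, midway between the V-blocks, 105 mm above the bench; axes as the stand's.
- keeper (a joint): Keeper bar's swing, rad: 0 = shut, square across the spindle, at a stop; grows as it opens (anticlockwise from above), to 1.7; starts at 0.9 to 1.5. Upright hinge axis on the stand at x = -72, y = -48 mm. Stays where left, moves with under 1 N at the knob. Steel bar 6 mm thick, underside 127 mm above the bench, clear of the spindle by 4 mm; shut, it points to the stand's +y.
- keeper_knob (a point): Middle of the keeper's upright round orange knob: 16 mm diameter, 40 mm high (133 to 173 mm above the bench), 86 mm from the hinge axis. The point is 153 mm above the bench.
- holder: Wooden block 190 x 62 x 36 mm fixed to the bench, origin at the centre of its underside, x along its length, with three slots (31 x 8 mm, 26 mm deep) at x = -60, 0 and +60 mm; a gauge stands in each, blade width along x.
- gauge_red: The gauge to use: steel blade 5 mm thick (y), 26 mm wide (x), 34 mm long, below a red handle 14 mm thick (y), 30 mm wide (x), 46 mm high. Origin at the middle of the blade's bottom edge, z up; 80 mm high, 70 g. A black line round the blade 19.5 mm from its bottom edge is level with the spindle's flat when home. Stands in any one of the holder's slots.
- gauge_red_grip (a point): Middle of the red handle, 57 mm above the blade's bottom edge; axes as the gauge's.
- gauge_yellow: Yellow-handled gauge, same shape with a 3 mm blade; leave it in its holder slot.
- gauge_blue: Blue-handled gauge, same shape with a 6 mm blade; leave it in its holder slot.
- flask: Bystander: pale blue flask, 68 mm diameter, 210 mm high, origin under its centre.
- wine_bottle: Bystander: green glass bottle, 76 mm diameter, 280 mm high, origin under its centre.
- ink_jar: Bystander: dark blue jar, 60 mm diameter, 70 mm high, origin under its centre.
- tape: Bystander: yellow ring of tape, 100 mm diameter, 25 mm high, lying flat, origin under its centre.
- maquette: Bystander: small white plaster figure, 56 mm foot, 108 mm high, origin under its centre.
- brush_cup: Bystander: white cup, 76 mm diameter, 100 mm high, origin under its centre.
Not all that is in view belongs to the job. Leave any green look-alike of the gauge_red alone.

How it is judged:
On the way, in this order (a step that is already met when the one before it is completed fails the run):
1. the spindle has been rolled until its slot faces up (within 8 degrees), lies in both V-blocks and is let go (angle between spindle's own x axis and vertical below 0.14 rad and distance between spindle and stand_seat below 0.02 m and height (world z) of spindle below 0.109 m and angle between the z axis of spindle and the x axis of stand, either way round below 0.06 rad and contact force between the fingers and spindle below 0.05 N and angular speed of spindle below 0.2 rad/s), for 0.2 s.
2. the keeper bar is swung shut (within 0.12 rad of its stop) over the spindle, slot still up (value of joint keeper below 0.12 rad and angle between spindle's own x axis and vertical below 0.14 rad and distance between spindle and stand_seat below 0.02 m and height (world z) of spindle below 0.109 m and angle between the z axis of spindle and the x axis of stand, either way round below 0.06 rad), for 0.2 s.
3. the red gauge is lifted clear of the holder (z of gauge_red in the frame of holder above 0.045 m), for 0.1 s.
At the end, for the whole second after the job is handed in: Spindle lies in both V-blocks, within 20 mm of the seat point, slot within 8 degrees of up; keeper within 0.12 rad of shut; the red gauge stands in the slot, its blade within 3.5 mm of the floor, leaning under 14 degrees; all at rest and let go (all of step 2 and x of gauge_red in the frame of slot_floor below 0.0035 m and y of gauge_red in the frame of slot_floor between -0.006 and 0.006 m and z of gauge_red in the frame of slot_floor between -0.01 and 0.01 m and angle between gauge_red's own z axis and vertical below 0.25 rad and linear speed of gauge_red below 0.02 m/s and angular speed of spindle below 0.1 rad/s); the robot touches nothing.
It fails at once if the spindle is lifted out of the V-blocks (more than 25 mm) (height (world z) of spindle above 0.13 m).
It fails at once if another gauge is taken from or tipped in its slot (distance of any of gauge_yellow, gauge_blue from where it was at the start of the episode above 0.015 m).
It fails at once if a bystander is pushed more than 30 mm or knocked over (distance of any of flask, wine_bottle, ink_jar, tape, maquette, brush_cup from where it was at the start of the episode above 0.03 m or angle between any of flask, wine_bottle, ink_jar, tape, maquette, brush_cup's own z axis and vertical above 0.5 rad).
It also fails if it takes over 72 s, if anything falls off the work surface, if the arm or the gripper's body presses on something with over 40 N, if the wrist force passes 120 N, or if a joint passes its speed limit or range.

## Working session

There is one attempt and no reset: what is moved stays moved. The work goes in short steps, Python scripts to look and compute and a shell command to move; the robot and the scene stay as the last step left them, time stands still between calls to the robot, and variables do not carry over. Pictures are saved under pics/ and viewed, about 8 in all and at most 12, crops included, and the job is handed in when it is done.

```bash
ls; mkdir -p pics
python3 - <<'E'
from bench import manip, viewer, order
import cv2
print(manip.sense(), manip.tcp_to_grasp)
for n in("scene","side"):
    im=viewer.get_image(n); cv2.imwrite(f"pics/{n}0.png",im); print(n,viewer.camera_info(n))
im=viewer.get_image("wrist"); print(viewer.camera_info("wrist")); cv2.imwrite("pics/wrist0.png",im)
E
```

```text
pics
{'time_s': 0.0, 'joint_pos': array([ 1.26427052e+00,  3.09025370e-01,  1.63519184e+00, -1.50663197e-05,
        1.19967058e+00, -6.97155506e-02]), 'qd': array([-0.00139122, -0.00029544, -0.00070712,  0.00041973,  0.00061758,
        0.00066814]), 'effort': array([-1.03060411e-04, -4.15255094e+01, -2.76662832e+01, -1.08161823e-04,
        1.03163504e-02, -8.91408803e-06]), 'position': array([0.14640037, 0.60670267, 0.20073193]), 'ee_rot': array([-0.37105425, -3.11918267,  0.00354525]), 'contact_force': array([ 1.04827937,  0.04146106, -0.50666595]), 'torque': array([ 0.03274317, -0.00365816, -0.05241961]), 'finger_gap': 0.08550143543460596} 0.0187
scene {'fx': 419.005866305941, 'fy': 419.005866305941, 'cx': 321.80654714879637, 'cy': 194.8482447957804, 'rvec': array([ 1.13827581,  2.27884113, -1.09447632]), 'tvec': array([ 0.34457648, -0.18724122,  1.64068438])}
side {'fx': 485.18087048037097, 'fy': 485.18087048037097, 'cx': 315.70566184898064, 'cy': 197.49036268923808, 'rvec': array([ 2.23190939, -0.7224561 ,  0.29811739]), 'tvec': array([-0.44073356,  0.32462721,  1.39098897])}
{'fx': 309.70691628693146, 'fy': 309.70691628693146, 'cx': 318.65064071826157, 'cy': 197.8260289325472, 'rvec': array([-2.27552313, -1.79340174, -0.26460296]), 'tvec': array([-0.62465478, -0.03969831,  0.37912876])}
```

View pics/scene0.png

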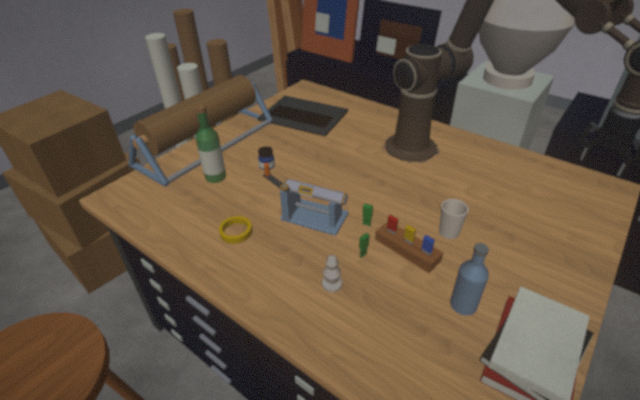

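View pics/side0.png

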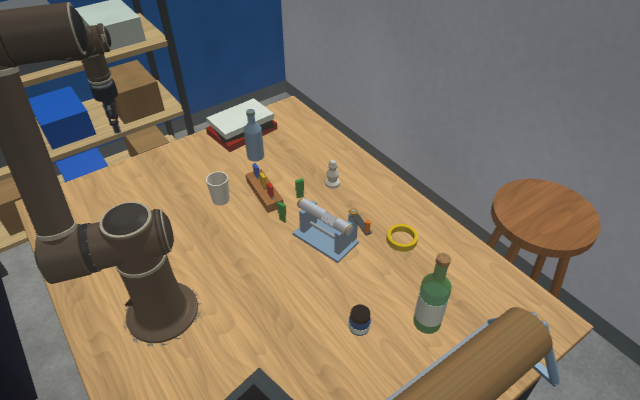

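The scene view shows the stand at about (315,205), the knob at (267,172), the red gauge at (392,223) and the green look-alikes at (367,214) and (364,244). In the side view the stand is at (325,230) and the knob at (367,227). I'll zoom in on both.

```bash
cat > h.py <<'E'
import numpy as np, cv2
from bench import manip, viewer
def cam(n):
    c=viewer.camera_info(n); R=cv2.Rodrigues(np.array(c['rvec']))[0]; return c,R,np.array(c['tvec'])
def ray(C,uv):
    c,R,t=C; x=(uv[0]-c['cx'])/c['fx']; y=(uv[1]-c['cy'])/c['fy']
    if c.get('fish'):
        r=np.hypot(x,y); d=np.array([x/r*np.sin(r),y/r*np.sin(r),np.cos(r)]) if r>1e-9 else np.array([0,0,1.])
    else: d=np.array([x,y,1.])
    d=R.T@(d/np.linalg.norm(d)); return -R.T@t,d
def plane(C,uv,z):
    o,d=ray(C,uv); return o+d*(z-o[2])/d[2]
def tri(rays):
    A=0;b=0
    for o,d in rays:
        P=np.eye(3)-np.outer(d,d); A=A+P; b=b+P@o
    p=np.linalg.solve(A,b); return p,[np.linalg.norm((np.eye(3)-np.outer(d,d))@(p-o)) for o,d in rays]
def proj(C,p):
    c,R,t=C; q=R@np.asarray(p,float)+t
    if c.get('fish'):
        a=np.arctan2(np.hypot(q[0],q[1]),q[2]); u=q[:2]/np.hypot(q[0],q[1])*a
    else: u=q[:2]/q[2]
    return u*c['fx']+[c['cx'],c['cy']]
def wcam():
    C=cam('wrist'); C[0]['fish']=1; return C
def blobs(im,lo,hi,amin=8):
    m=cv2.inRange(cv2.cvtColor(im,cv2.COLOR_BGR2HSV),np.array(lo),np.array(hi))
    n,_,s,c=cv2.connectedComponentsWithStats(m); return [(tuple(c[i].round(1)),s[i].tolist()) for i in range(1,n) if s[i][4]>=amin]
E
python3 - <<'E'
from h import *
for n,(x,y,w,h) in {'scene':(245,140,200,140),'side':(235,150,200,120)}.items():
    im=cv2.imread(f'pics/{n}0.png')
    for k,lo,hi in(('red',(0,150,60),(6,255,255)),('red2',(172,130,60),(180,255,255)),('orange',(7,190,100),(15,255,255)),('yel',(22,150,90),(32,255,255)),('grn',(50,120,30),(80,255,255)),('blu',(112,140,60),(125,255,255))):
        print(n,k,[b for b in blobs(im,lo,hi) if x-20<b[0][0]<x+w+20 and y<b[0][1]<y+h])
a=cv2.resize(cv2.imread('pics/scene0.png')[165:275,250:450],None,fx=4,fy=4,interpolation=cv2.INTER_CUBIC)
b=cv2.resize(cv2.imread('pics/side0.png')[160:265,240:400],None,fx=5,fy=5,interpolation=cv2.INTER_CUBIC)
cv2.imwrite('pics/ca.png',a);cv2.imwrite('pics/cb.png',b)
E
```

```text
scene red [((np.float64(392.1), np.float64(222.9)), [388, 216, 9, 15, 106])]
scene red2 []
scene orange [((np.float64(266.6), np.float64(168.8)), [266, 164, 3, 10, 20])]
scene yel [((np.float64(234.9), np.float64(228.9)), [219, 216, 33, 27, 467]), ((np.float64(409.4), np.float64(232.8)), [404, 225, 12, 17, 120])]
scene grn [((np.float64(367.1), np.float64(213.8)), [364, 205, 8, 19, 93]), ((np.float64(363.4), np.float64(239.9)), [361, 234, 7, 15, 47])]
scene blu [((np.float64(428.6), np.float64(239.6)), [425, 237, 8, 6, 19])]
side red [((np.float64(270.0), np.float64(189.1)), [267, 182, 7, 15, 60])]
side red2 []
side orange [((np.float64(367.4), np.float64(221.4)), [366, 220, 4, 4, 13])]
side yel [((np.float64(262.8), np.float64(179.2)), [260, 173, 6, 14, 65]), ((np.float64(401.8), np.float64(237.1)), [387, 224, 31, 28, 472])]
side grn [((np.float64(298.9), np.float64(180.4)), [296, 179, 7, 4, 18]), ((np.float64(281.2), np.float64(204.0)), [278, 202, 7, 5, 21])]
side blu []
```

View pics/ca.png

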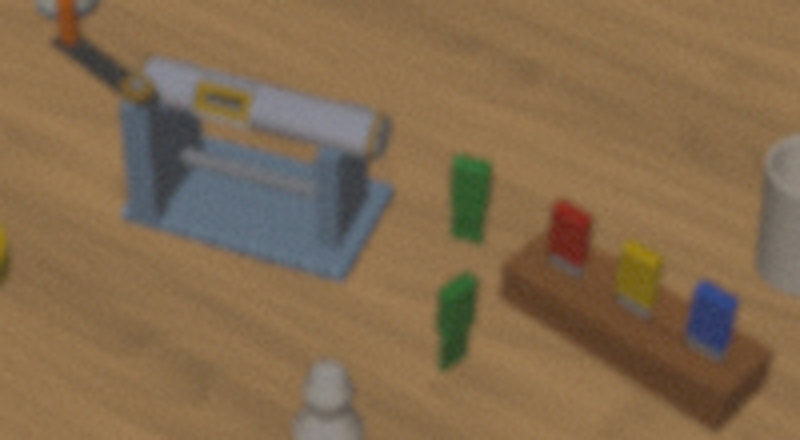

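View pics/cb.png

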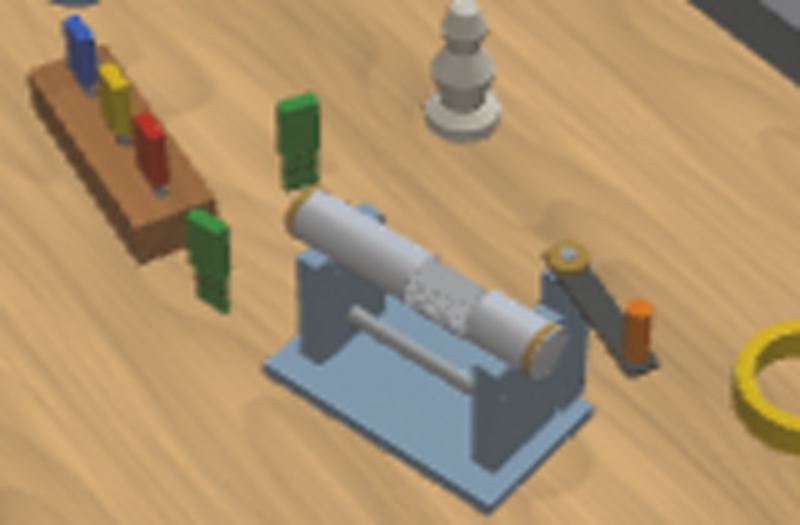

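The crops show the hinge cap at scene (284,186), the knob at (266,169) and the slot and its yellow flat at (305,190), facing the scene camera. The slot lies towards the keeper end, so spindle z runs along stand +x. The red gauge is in the slot nearest the stand.

Run:
```python
from h import *
S=cam('scene');D=cam('side')
s=lambda u,v:(250+u/4,165+v/4)
d=lambda u,v:(240+u/5,160+v/5)
T={'hinge':(s(138,84),d(568,250)),'knob':(s(68,20),d(638,332)),'end+':(s(380,134),d(299,212)),'end-':(s(152,74),d(545,349)),
'red':((392.1,222.9),(270,189.1)),'yel':((409.4,232.8),(262.8,179.2)),'blu':(s(712,317),d(81,52)),'greenA':(s(470,197),d(208,260)),'greenB':(s(457,320),d(299,142))}
P={}
for k,(a,b) in T.items():
    P[k],r=tri([ray(S,a),ray(D,b)]); print(k,P[k].round(4),np.round(r,4))
q={(-1,-1):[(S,s(125,220)),(D,d(592,412))],(1,-1):[(S,s(340,275))],(1,1):[(S,s(390,190)),(D,d(265,370))],(-1,1):[(D,d(490,512))]}
M=[];W=[]
for k,l in q.items():
    for C,uv in l:
        p=plane(C,uv,.007)[:2]; print(k,p.round(4)); M.append((k[0]*.095,k[1]*.055));W.append(p)
M=np.array(M);W=np.array(W)
H=(M-M.mean(0)).T@(W-W.mean(0)); th=np.arctan2(H[0,1]-H[1,0],H[0,0]+H[1,1])
R=np.array([[np.cos(th),-np.sin(th)],[np.sin(th),np.cos(th)]]);o=W.mean(0)-R@M.mean(0)
print('stand',o,np.degrees(th),(W-(o+M@R.T)).round(4).tolist())
e=P['end+']-P['end-'];print('axis deg',np.degrees(np.arctan2(e[1],e[0])),np.linalg.norm(e),(P['end+']+P['end-'])/2)
for k in('hinge','knob'): print(k,R.T@(P[k][:2]-o))
h=o+R@[-.072,-.048]; k=P['knob'][:2]-h; print('keeper',np.arctan2(k[1],k[0])-th-np.pi/2,np.linalg.norm(k))
e=P['blu']-P['red'];print('holder deg',np.degrees(np.arctan2(e[1],e[0])),np.linalg.norm(e))
```

```text
hinge [ 0.6064 -0.1085  0.1383] [0.002 0.002]
knob [ 0.5888 -0.1943  0.1498] [0.0022 0.0022]
end+ [0.5129 0.046  0.1037] [0.0005 0.0005]
end- [ 0.562  -0.1397  0.1053] [0.0045 0.0045]
red [0.4875 0.1936 0.0673] [0.0013 0.0013]
yel [0.4943 0.2529 0.0672] [0.0014 0.0014]
blu [0.5015 0.313  0.0637] [0.0024 0.0024]
greenA [0.4723 0.1009 0.0404] [0.0021 0.0021]
greenB [0.5873 0.1628 0.04  ] [0.0027 0.0027]
(-1, -1) [ 0.6205 -0.1198]
(-1, -1) [ 0.6149 -0.1348]
(1, -1) [0.5701 0.052 ]
(1, 1) [0.4684 0.0275]
(1, 1) [0.465  0.0201]
(-1, 1) [ 0.5117 -0.1613]
stand [ 0.54177129 -0.05272588] 104.87588145555935 [[0.0012, 0.0106], [-0.0044, -0.0043], [-0.0005, -0.0012], [0.0042, 0.0025], [0.0008, -0.0049], [-0.0013, -0.0026]]
axis deg 104.82588722463167 0.19210757643864604 [ 0.53745215 -0.0468368   0.10453573]
hinge [-0.07051585 -0.0481803 ]
knob [-0.1489273  -0.00910261]
keeper -5.180537029437943 0.0862021817494654
holder deg 83.29138094413918 0.12024195661283359
```

```bash
cat >> h.py <<'E'
from scipy.spatial.transform import Rotation as Ro
TH=np.radians(104.85); O=np.array([.5415,-.0525,0])
RS=Ro.from_euler('z',TH).as_matrix()
def st(p): return O+RS@np.asarray(p,float)      # stand -> world
def toS(p): return RS.T@(np.asarray(p)-O)
def go(pos,R):
    """print rows numbers (fractions) for TCP pos & rotation matrix R"""
    s=manip.sense(); R0=Ro.from_rotvec(s['ee_rot']).as_matrix()
    print('SHIFT',(R0.T@(np.asarray(pos)-s['position'])/.3).round(3),'TURN',(Ro.from_matrix(R0.T@R).as_rotvec()/(np.pi/4)).round(3),'t',round(s['time_s'],2),'f',s['contact_force'].round(1),'gap',round(s['finger_gap'],4))
def tool(xdir,zdir):
    z=np.array(zdir,float);z/=np.linalg.norm(z);x=np.array(xdir,float);x-=z*(x@z);x/=np.linalg.norm(x);return np.stack([x,np.cross(z,x),z],1)
E
python3 - <<'E'
from h import *
s=manip.sense(); R0=Ro.from_rotvec(s['ee_rot']).as_matrix(); print(R0.round(3))
C=wcam(); cp=-C[1].T@C[2]; print('cam in tool',R0.T@(cp-s['position']),'cam axes in tool\n',(R0.T@C[1].T).round(3))
for sg in(1,-1):
    go(st([.0,0,.30]),tool(sg*RS[:,0],[0,0,-1]))
E
```

```text
[[-0.972  0.235 -0.001]
 [ 0.235  0.972 -0.002]
 [ 0.    -0.002 -1.   ]]
cam in tool [ 0.0726193   0.00055047 -0.17235664] cam axes in tool
 [[ 0.001 -0.957 -0.291]
 [ 1.     0.     0.   ]
 [-0.    -0.291  0.957]]
SHIFT [-1.796 -1.828 -0.327] TURN [-2.000e-03  1.000e-03  1.369e+00] t 0.15 f [-0.5  0.8 -0.1] gap 0.0854
SHIFT [-1.796 -1.828 -0.327] TURN [-1.000e-03 -2.000e-03 -2.631e+00] t 0.15 f [-0.5  0.8 -0.1] gap 0.0854
```

```bash
python3 -m handwheel '[[[-0.6,-0.6,-0.33],[0,0,0.7],1],[[-0.6,-0.6,-0.33],[0,0,0.7],1],[[-0.6,-0.6,-0.33],[0,0,0.7],1],[[-0.6,-0.6,-0.33],[0,0,0.7],1],[[-0.6,-0.6,-0.33],[0,0,0.7],1]]'; python3 -c "
from h import *
go(st([.0,0,.30]),tool(RS[:,0],[0,0,-1]))"
```

```text
time_s: 0.78
position: [0.2808, 0.3879, 0.3018]
ee_rot: [1.207, 2.899, 0.0]
contact_force: [0.0, 1.1, -0.0]
finger_gap: 0.0852
SHIFT [-1.654 -0.417  0.008] TURN [0.001 0.002 0.665] t 0.78 f [ 0.   1.1 -0. ] gap 0.0852
```

```bash
python3 -m handwheel '[[[-0.9,-0.22,0],[0,0,0.66],1],[[-0.9,-0.22,0],[0,0,0.66],1],[[-0.9,-0.22,0],[0,0,0.66],1],[[-0.9,-0.22,0],[0,0,0.66],1],[[-0.9,-0.22,0],[0,0,0.66],1]]'; python3 -c "
from h import *
go(st([.0,0,.30]),tool(RS[:,0],[0,0,-1]))"
```

```text
time_s: 1.4
position: [0.4251, 0.147, 0.3021]
ee_rot: [1.913, 2.489, 0.0]
contact_force: [0.4, 1.3, -0.0]
finger_gap: 0.0852
SHIFT [-0.742  0.204  0.008] TURN [0.002 0.002 0.001] t 1.4 f [ 0.4  1.3 -0. ] gap 0.0852
```

```bash
python3 -m handwheel '[[[-0.74,0.2,0],[0,0,0],1],[[-0.74,0.2,0],[0,0,0],1],[[-0.74,0.2,0],[0,0,0],1],[[-0.74,0.2,0],[0,0,0],1],[[-0.74,0.2,0],[0,0,0],1]]'
python3 - <<'E'
from h import *
C=wcam(); im=viewer.get_image('wrist'); cv2.imwrite('pics/w1.png',im)
import pickle; pickle.dump(C,open('w1.pkl','wb'))
print(proj(C,st([0,0,.105])),proj(C,st([-.1,0,.105])),proj(C,st([.1,0,.105])))
print(blobs(im,(22,110,60),(32,255,255)),blobs(im,(5,150,60),(16,255,255),60))
cv2.imwrite('pics/w1c.png',cv2.resize(im[:, 60:580],None,fx=1.5,fy=1.5))
E
```

```text
time_s: 2.02
position: [0.5408, -0.0549, 0.3017]
ee_rot: [1.919, 2.485, -0.001]
contact_force: [-0.6, 0.7, -0.4]
finger_gap: 0.0856
[318.18735285 165.75620613] [318.43939773 241.18275418] [317.92603659  82.60077071]
[((np.float64(301.7), np.float64(24.1)), [298, 23, 7, 5, 9]), ((np.float64(401.5), np.float64(26.5)), [396, 22, 12, 9, 12]), ((np.float64(305.0), np.float64(35.0)), [305, 30, 1, 11, 11]), ((np.float64(303.9), np.float64(48.9)), [301, 44, 5, 10, 11]), ((np.float64(400.0), np.float64(264.2)), [381, 241, 54, 52, 630])] [((np.float64(327.2), np.float64(4.5)), [300, 0, 45, 17, 351]), ((np.float64(558.3), np.float64(299.4)), [521, 263, 69, 83, 3530]), ((np.float64(328.4), np.float64(294.1)), [321, 280, 15, 28, 343]), ((np.float64(10.1), np.float64(355.2)), [0, 336, 33, 39, 340])]
```

View pics/w1c.png

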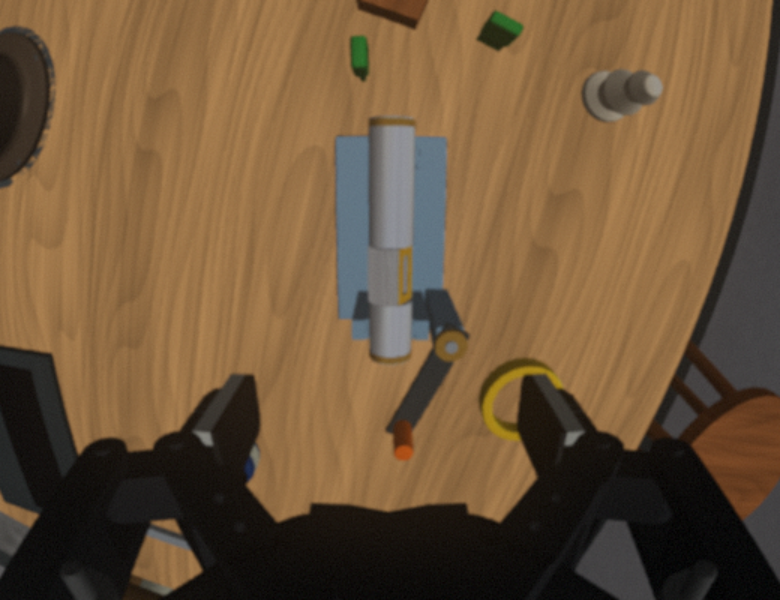

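The wrist view shows the bar running from (321,79) to (320,239), the yellow flat on the -y side at u=325–335, v=225–262, and the knob at (328,294). Next I'll refine the spindle axis and slot angle.

Run:
```python
from h import *
import pickle
C=pickle.load(open('w1.pkl','rb')); im=cv2.imread('pics/w1.png'); hsv=cv2.cvtColor(im,cv2.COLOR_BGR2HSV)
# silver silhouette: low saturation, bright
m=((hsv[...,1]<60)&(hsv[...,2]>85))
pts=[]
for v in list(range(90,160,10))+list(range(264,270,2))+[230,232]:
    u=np.where(m[v,295:350])[0]+295
    if len(u): 
        c=(u.min()+u.max())/2; p=plane(C,(c,v),.105); print(v,u.min(),u.max(),toS(p).round(4))
print([hsv[v,320].tolist() for v in (74,76,78,80,82,84)],[hsv[v,320].tolist() for v in (232,234,236,238,240,242)])
for v in(168,176,184,192,200): print(v,[tuple(x) for x in hsv[v,304:338].tolist()] if v==184 else '', (np.where((hsv[v,300:345,1]>110)&(hsv[v,300:345,0]>18))[0]+300).tolist())
```

```text
90 299 336 [0.0912 0.0005 0.105 ]
100 305 349 [ 0.0792 -0.0106  0.105 ]
110 305 340 [ 0.0673 -0.0053  0.105 ]
120 304 347 [ 0.0554 -0.0088  0.105 ]
130 296 345 [ 0.0434 -0.0029  0.105 ]
140 309 336 [ 0.0314 -0.0052  0.105 ]
150 309 336 [ 0.0193 -0.0052  0.105 ]
230 307 333 [-0.0841 -0.0021  0.105 ]
232 307 333 [-0.0869 -0.0021  0.105 ]
[[16, 135, 161], [16, 112, 153], [17, 86, 125], [18, 164, 120], [18, 149, 118], [16, 24, 137]] [[120, 12, 153], [114, 9, 149], [116, 14, 151], [14, 53, 131], [18, 169, 119], [20, 123, 131]]
168  [326, 327, 328, 329, 330, 331, 332, 333]
176  [326, 327, 328, 332, 333]
184 [(102, 44, 127), (98, 17, 118), (0, 6, 119), (6, 11, 121), (0, 13, 121), (15, 13, 119), (0, 9, 119), (18, 11, 121), (15, 9, 117), (20, 7, 115), (6, 11, 118), (17, 15, 122), (18, 10, 122), (15, 13, 116), (15, 13, 120), (17, 15, 121), (15, 8, 122), (8, 8, 126), (0, 4, 125), (170, 6, 123), (21, 27, 125), (20, 86, 130), (20, 149, 144), (20, 181, 144), (19, 126, 138), (13, 43, 125), (15, 25, 121), (19, 95, 129), (21, 167, 136), (20, 158, 140), (23, 80, 127), (96, 30, 120), (102, 67, 130), (102, 69, 133)] [326, 327, 328, 332, 333]
192  [326, 327, 328, 332, 333]
200  [326, 327, 328, 329, 330]
```

```bash
python3 - <<'E'
from h import *
o=st([.003,-.0046,0]); print(o)
src=open('h.py').read().replace("O=np.array([.5415,-.0525,0])",f"O=np.array([{o[0]:.4f},{o[1]:.4f},0])").replace("np.radians(104.85)","np.radians(103.2)")
src+='''
def lean(phi,c=(.032,0,.105),back=0.,g=.0217):
    """tool leaning phi deg to stand -y, grasp centre c in stand frame"""
    a=np.radians(phi); z=-(np.cos(a)*np.array([0,0,1.])-np.sin(a)*RS[:,1])
    return st(c)+z*(g-back),tool(RS[:,0],z)
'''
open('h.py','w').write(src)
E
python3 -c "
from h import *
go(*lean(28,back=.1)); print(manip.sense()['joint_pos'])"
```

```text
[ 0.54517749 -0.04842127  0.        ]
SHIFT [0.114 0.146 0.425] TURN [0.622 0.009 0.033] t 2.08 f [ 0.2  0.5 -0.7] gap 0.0857
[-1.78105049e-01  7.04057276e-02  1.71287944e+00 -3.89250395e-04
  1.35822886e+00 -4.35293018e-01]
```

```bash
python3 -m handwheel '[[[0.114,0.146,0.425],[0.622,0.009,0.033],1],[[0.114,0.146,0.425],[0.622,0.009,0.033],1],[[0.114,0.146,0.425],[0.622,0.009,0.033],1],[[0.114,0.146,0.425],[0.622,0.009,0.033],1],[[0.114,0.146,0.425],[0.622,0.009,0.033],1]]'
python3 - <<'E'
from h import *
print(manip.sense()['joint_pos'])
C=wcam(); im=viewer.get_image('wrist'); cv2.imwrite('pics/w2.png',im)
for p in([.1,0,.105],[.032,0,.105],[-.1,0,.105]): print(proj(C,st(p)))
go(*lean(28))
cv2.imwrite('pics/w2c.png',cv2.resize(im[:, 60:580],None,fx=1.5,fy=1.5))
E
```

```text
time_s: 2.7
position: [0.5736, -0.0084, 0.1756]
ee_rot: [-1.731, -2.187, 0.543]
contact_force: [0.1, -0.5, 0.7]
finger_gap: 0.0855
[-0.01992388  0.56933522  1.40064218 -0.11729312  1.6445184  -0.23207888]
[317.79297884 114.22128564]
[317.69970017 195.11203007]
[317.64158515 318.56960321]
SHIFT [0.    0.002 0.342] TURN [0.006 0.002 0.   ] t 2.75 f [ 0.5 -0.3  0.4] gap 0.0854
```

View pics/w2c.png

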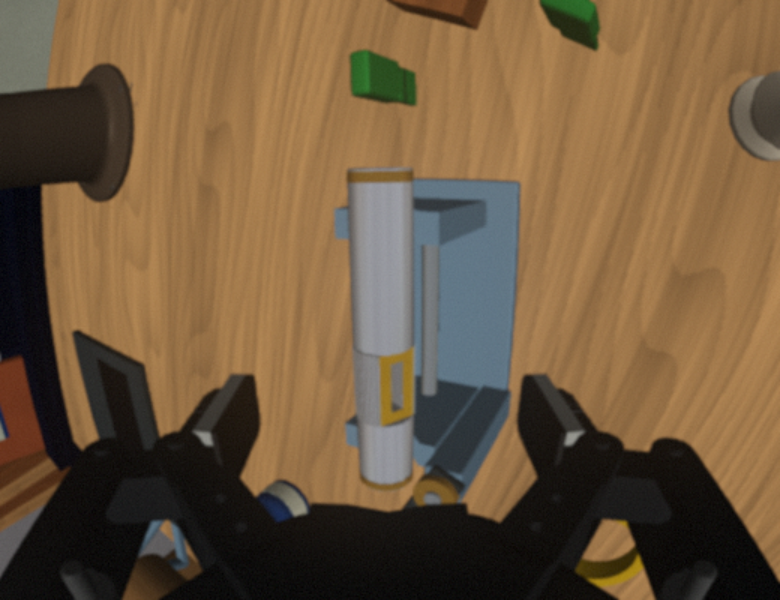

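Leaning over the bar, it reads about 2.5 mm to the left of the prediction and 0.9° off. The slot at crop (397,385) suggests the slot angle is nearer 65°. I'll correct the frame and go in.

```bash
python3 - <<'E'
import re
from h import *
o=O+RS[:,1]*.0022
src=open('h.py').read()
src=re.sub(r"O=np.array\(\[.*?\]\)",f"O=np.array([{o[0]:.4f},{o[1]:.4f},0])",src,1).replace("np.radians(103.2)","np.radians(104.1)")
open('h.py','w').write(src)
E
python3 -c "
from h import *
go(*lean(28))"
```

```text
SHIFT [-0.    -0.006  0.346] TURN [ 0.006 -0.008 -0.017] t 2.75 f [ 0.5 -0.3  0.4] gap 0.0854<stdin>:5: DeprecationWarning: 'count' is passed as positional argument
```

```bash
python3 -m handwheel '[[[0,-0.006,0.1],[0.006,-0.008,-0.017],1],[[0,-0.006,0.2],[0.006,-0.008,-0.017],1],[[0,-0.006,0.3],[0.006,-0.008,-0.017],1],[[0,-0.006,0.346],[0.006,-0.008,-0.017],1],[[0,-0.006,0.346],[0.006,-0.008,-0.017],1]]'
python3 - <<'E'
from h import *
C=wcam(); im=viewer.get_image('wrist'); cv2.imwrite('pics/w3.png',im)
go(*lean(28)); cv2.imwrite('pics/w3c.png',cv2.resize(im[:, 60:580],None,fx=1.5,fy=1.5))
E
```

```text
time_s: 3.38
position: [0.5255, -0.0207, 0.0876]
ee_rot: [-1.718, -2.2, 0.547]
contact_force: [-0.2, -0.3, -0.2]
finger_gap: 0.0856
SHIFT [0.002 0.    0.008] TURN [ 0.004  0.001 -0.002] t 3.42 f [0.4 0.4 0.6] gap 0.0854
```

View pics/w3c.png

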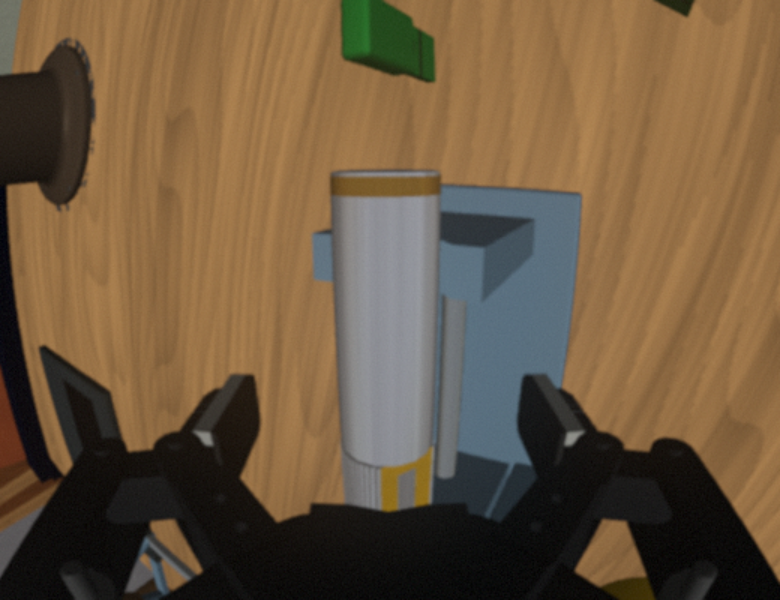

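The fingers straddle the bar centrally (finger midpoint 388, bar centre 388), and the slot angle comes to about 63°. I'll close the gripper.

```bash
python3 -m handwheel '[[[0,0,0.006],[0.004,0,0],-1],[[0,0,0.006],[0.004,0,0],-1],[[0,0,0.006],[0.004,0,0],-1],[[0,0,0.006],[0.004,0,0],-1],[[0,0,0.006],[0.004,0,0],-1]]'; python3 -c "
from h import *
s=manip.sense(); R=Ro.from_rotvec(s['ee_rot']).as_matrix(); ax=toS(s['position']-R[:,2]*.0217); print('grasp',ax)
for p in (20,12,4,-4): go(*lean(p))
"
```

```text
time_s: 4.05
position: [0.5298, -0.0211, 0.0941]
ee_rot: [-1.721, -2.203, 0.548]
contact_force: [0.9, 1.5, 25.7]
finger_gap: 0.0006
grasp [ 0.03032611 -0.00398973  0.11326923]
SHIFT [0.006 0.011 0.03 ] TURN [-0.172  0.005 -0.003] t 4.05 f [ 0.9  1.5 25.7] gap 0.0006
SHIFT [0.006 0.021 0.028] TURN [-0.349  0.005 -0.003] t 4.05 f [ 0.9  1.5 25.7] gap 0.0006
SHIFT [0.006 0.03  0.024] TURN [-0.527  0.005 -0.002] t 4.05 f [ 0.9  1.5 25.7] gap 0.0006
SHIFT [0.006 0.039 0.02 ] TURN [-0.705  0.005 -0.002] t 4.05 f [ 0.9  1.5 25.7] gap 0.0006
```

The fingers closed without holding anything, so I'll look.

Run:
```python
from h import *
im=viewer.get_image('wrist'); b=viewer.get_image('side')[160:265,270:370]; a=viewer.get_image('scene')[160:240,260:370]
a=cv2.resize(a,(440,320),interpolation=cv2.INTER_CUBIC); b=cv2.resize(b,(300,315),interpolation=cv2.INTER_CUBIC)
o=np.zeros((600,800,3),np.uint8); o[:280,:448]=cv2.resize(im,(448,280)); o[280:600,:440]=a; o[:315,460:760]=b
cv2.imwrite('pics/m4.png',o); print(manip.sense()['position'],manip.sense()['contact_force'])
```

```text
[ 0.52969891 -0.0210907   0.09408833] [ 2.03781767  2.30741558 25.8637481 ]
```

View pics/m4.png

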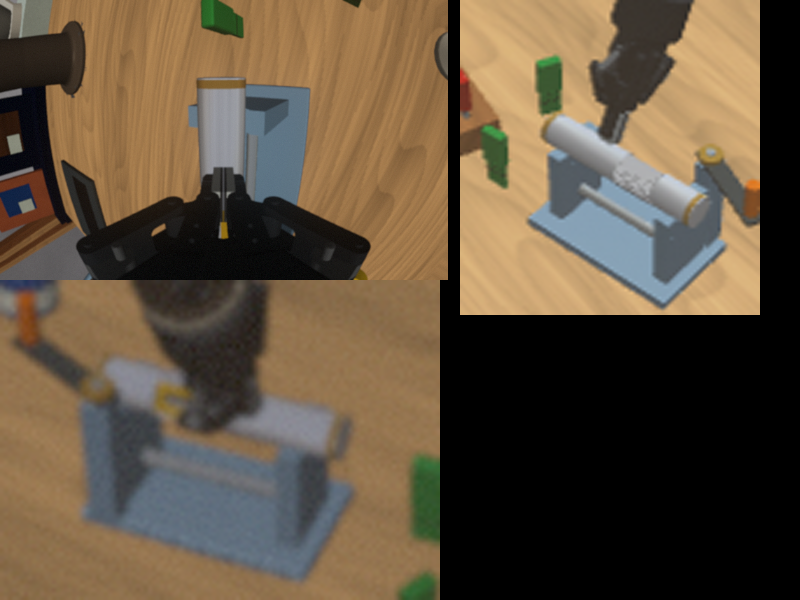

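Run:
```python
from h import *
s=manip.sense(); R=Ro.from_rotvec(s['ee_rot']).as_matrix(); D=cam('side');S=cam('scene');W=wcam()
print(toS(s['position']),R[:,2]@RS)
for k in (0,-.027,-.05):
    p=s['position']+R[:,2]*k; u=(proj(D,p)-[270,160])*3+[460,0]; v=(proj(S,p)-[260,160])*4+[0,280]; print(k,u.round(1),v.round(1),(proj(W,p)*.7).round(1))
for p in ([.1,0,.105],[-.1,0,.105],[.03,0,.105]): print(p,((proj(D,st(p))-[270,160])*3+[460,0]).round(1),((proj(S,st(p))-[260,160])*4+[0,280]).round(1))
```

```text
[0.03023617 0.00622258 0.09408833] [-0.00379021  0.46507508 -0.88526313]
0 [598.2 162.7] [253.5 422. ] [221.7 162. ]
-0.027 [605.7 140.1] [246.6 407. ] [221.5 176.1]
-0.05 [612.1 120.5] [240.4 393.8] [221.3 191.8]
[0.1, 0, 0.105] [552.3 122.9] [337.1 438. ]
[-0.1, 0, 0.105] [700.6 210.3] [ 95.6 375.8]
[0.03, 0, 0.105] [602.1 152.3] [249.8 415.5]
```

The side view puts the tips 27 mm short of the reported TCP. The tip spread in the wrist picture and the contact height on the bar both say the same, so the fingertips really end about 30 mm behind the reported TCP. The bar looks undisturbed. I'll back off, open and go 30 mm deeper.

```bash
sed -i 's/g=.0217/g=.0517/' h.py; python3 -m handwheel '[[[0,0,-0.15],[0,0,0],-1],[[0,0,-0.2],[0,0,0],1],[[0,0,-0.2],[0,0,0],1],[[0,0,-0.2],[0,0,0],1],[[0,0,-0.2],[0,0,0],1]]'; python3 -m handwheel '[[[0,0,0],[0,0,0],1],[[0,0,0],[0,0,0],1]]'; python3 -c "
from h import *
go(*lean(28))"
```

```text
time_s: 4.82
position: [0.5549, -0.0142, 0.1453]
ee_rot: [-1.719, -2.2, 0.551]
contact_force: [0.3, 0.7, -0.1]
finger_gap: 0.0723
time_s: 5.08
position: [0.5541, -0.0142, 0.1446]
ee_rot: [-1.718, -2.199, 0.552]
contact_force: [0.4, -0.0, -0.2]
finger_gap: 0.0852
SHIFT [0.004 0.006 0.319] TURN [-0.001  0.003 -0.003] t 5.08 f [ 0.4 -0.  -0.2] gap 0.0852
```

```bash
python3 -m handwheel '[[[0.004,0.006,0.1],[0,0,0],1],[[0.004,0.006,0.2],[0,0,0],1],[[0.004,0.006,0.28],[0,0,0],1],[[0.004,0.006,0.319],[0,0,0],1],[[0.004,0.006,0.32],[0,0,0],1]]'; python3 -m handwheel '[[[0,0,0],[0,0,0],-1],[[0,0,0],[0,0,0],-1],[[0,0,0],[0,0,0],-1],[[0,0,0],[0,0,0],-1],[[0,0,0],[0,0,0],-1]]';python3 -c "
from h import *
s=manip.sense(); R=Ro.from_rotvec(s['ee_rot']).as_matrix(); ax=toS(s['position']-R[:,2]*.0517); print('grasp',ax)
for p in (20,12,4,-4): go(*lean(p))
"
```

```text
time_s: 5.7
position: [0.511, -0.0239, 0.0585]
ee_rot: [-1.717, -2.198, 0.553]
contact_force: [-0.5, -0.1, 0.5]
finger_gap: 0.0853
time_s: 6.32
position: [0.5104, -0.0243, 0.0606]
ee_rot: [-1.716, -2.196, 0.556]
contact_force: [-2.8, 0.2, 7.0]
finger_gap: 0.0346
grasp [0.03197341 0.00117239 0.10613753]
SHIFT [ 0.001  0.03  -0.   ] TURN [-0.184  0.003 -0.002] t 6.33 f [-2.8  0.2  7. ] gap 0.0346
SHIFT [ 0.001  0.054 -0.005] TURN [-0.362  0.003 -0.002] t 6.33 f [-2.8  0.2  7. ] gap 0.0346
SHIFT [ 0.001  0.076 -0.014] TURN [-0.54   0.003 -0.002] t 6.33 f [-2.8  0.2  7. ] gap 0.0346
SHIFT [ 0.001  0.097 -0.025] TURN [-0.717  0.003 -0.002] t 6.33 f [-2.8  0.2  7. ] gap 0.0346
```

```bash
python3 -m handwheel '[[[0,0.014,0],[-0.09,0,0],-1],[[0,0.03,0],[-0.18,0,0],-1],[[0,0.042,-0.002],[-0.27,0,0],-1],[[0,0.054,-0.005],[-0.36,0,0],-1],[[0,0.054,-0.005],[-0.36,0,0],-1]]';python3 -c "
from h import *
s=manip.sense(); R=Ro.from_rotvec(s['ee_rot']).as_matrix(); ax=toS(s['position']-R[:,2]*.0517); print('grasp',ax)
for p in (4,-4,-12,-20): go(*lean(p))
"
```

```text
time_s: 6.95
position: [0.5233, -0.0211, 0.0557]
ee_rot: [-1.847, -2.366, 0.256]
contact_force: [-4.8, -0.6, 7.8]
finger_gap: 0.0345
grasp [0.03194383 0.00144128 0.10625871]
SHIFT [0.001 0.03  0.001] TURN [-0.183  0.003 -0.002] t 6.95 f [-4.8 -0.6  7.8] gap 0.0345
SHIFT [ 0.001  0.054 -0.004] TURN [-0.361  0.004 -0.001] t 6.95 f [-4.8 -0.6  7.8] gap 0.0345
SHIFT [ 0.001  0.076 -0.012] TURN [-0.539  0.004 -0.001] t 6.95 f [-4.8 -0.6  7.8] gap 0.0345
SHIFT [ 0.001  0.098 -0.023] TURN [-0.716  0.004 -0.001] t 6.95 f [-4.8 -0.6  7.8] gap 0.0345
```

```bash
python3 -m handwheel '[[[0,0.026,0],[-0.15,0,0],-1],[[0,0.048,-0.003],[-0.3,0,0],-1],[[0,0.066,-0.009],[-0.45,0,0],-1],[[0,0.084,-0.016],[-0.6,0,0],-1],[[0,0.098,-0.023],[-0.716,0,0],-1]]';python3 -c "
from h import *
s=manip.sense(); R=Ro.from_rotvec(s['ee_rot']).as_matrix(); ax=toS(s['position']-R[:,2]*.0517); print('grasp',ax)
for p in (-28,-35): go(*lean(p))
"
```

```text
time_s: 7.58
position: [0.5501, -0.014, 0.0574]
ee_rot: [1.783, 2.289, 0.399]
contact_force: [-15.0, 2.3, 21.2]
finger_gap: 0.0339
grasp [0.03220882 0.00224365 0.10598829]
SHIFT [-0.001  0.03   0.004] TURN [-0.182  0.001  0.002] t 7.58 f [-15.    2.3  21.2] gap 0.0339
SHIFT [-0.001  0.051 -0.   ] TURN [-0.337  0.     0.002] t 7.58 f [-15.    2.3  21.2] gap 0.0339
```

```bash
python3 -m handwheel '[[[0,0.012,-0.002],[-0.11,0,0],-1],[[0,0.026,-0.004],[-0.22,0,0],-1],[[0,0.042,-0.006],[-0.337,0,0],-1],[[0,0.042,-0.006],[-0.337,0,0],-1]]';python3 - <<'E'
from h import *
go(*lean(-35))
s=manip.sense();print(s['contact_force'])
C=wcam(); im=viewer.get_image('wrist'); cv2.imwrite('pics/w5.png',im)
a=viewer.get_image('scene')[165:225,260:360]
o=np.zeros((600,800,3),np.uint8);o[:400,:640]=im; o[400:600,:333]=cv2.resize(a,(333,200),interpolation=cv2.INTER_CUBIC);cv2.imwrite('pics/w5c.png',o)
E
```

```text
time_s: 8.07
position: [0.5612, -0.0099, 0.0638]
ee_rot: [1.651, 2.12, 0.674]
contact_force: [2.2, 5.7, 0.7]
finger_gap: 0.0342
SHIFT [-0.005  0.005  0.008] TURN [ 0.003 -0.004  0.001] t 8.07 f [2.2 5.7 0.7] gap 0.0342
[2.22675796 5.73531928 0.69236374]
```

```bash
python3 -m handwheel '[[[0,0,0],[0,0,0],1],[[0,0,0],[0,0,0],1],[[0,0,0],[0,0,0],1],[[0,0,-0.2],[0,0,0],1],[[0,0,-0.4],[0,0,0],1]]'; python3 -m handwheel '[[[0,0,-0.12],[0,0,0],1],[[0,0,-0.12],[0,0,0],1]]'; python3 -c "
from h import *
go(*lean(0,c=(.02,0,.105),back=.17))"
```

```text
time_s: 8.8
position: [0.4957, -0.0267, 0.1571]
ee_rot: [1.657, 2.124, 0.669]
contact_force: [2.2, 0.4, 1.1]
finger_gap: 0.0856
time_s: 9.05
position: [0.477, -0.0333, 0.19]
ee_rot: [1.652, 2.118, 0.668]
contact_force: [0.5, -0.2, 0.1]
finger_gap: 0.0856
SHIFT [-0.037  0.228  0.025] TURN [ 0.779  0.001 -0.   ] t 9.05 f [ 0.5 -0.2  0.1] gap 0.0856
```

```bash
python3 -m handwheel '[[[-0.037,0.228,0.025],[0.779,0,0],1],[[-0.037,0.228,0.025],[0.779,0,0],1],[[-0.037,0.228,0.025],[0.779,0,0],1],[[-0.037,0.228,0.025],[0.779,0,0],1],[[-0.037,0.228,0.025],[0.779,0,0],1]]';python3 - <<'E'
from h import *
import pickle
C=wcam(); im=viewer.get_image('wrist'); cv2.imwrite('pics/w6.png',im); pickle.dump(C,open('w6.pkl','wb'))
go(*lean(0,c=(.02,0,.105),back=.17))
for x in(.1,-.009,-.041,-.1):print(x,proj(C,st([x,0,.105])).round(1))
cv2.imwrite('pics/w6c.png',cv2.resize(im[70:290,230:410],None,fx=2.7,fy=2.7,interpolation=cv2.INTER_CUBIC))
E
```

```text
time_s: 9.68
position: [0.5398, -0.028, 0.2208]
ee_rot: [-1.927, -2.478, 0.002]
contact_force: [-0.2, -0.4, 0.2]
finger_gap: 0.0853
SHIFT [-0.004 -0.001 -0.009] TURN [-0.003 -0.002  0.002] t 9.72 f [ 0.5 -0.6 -0.2] gap 0.0851
0.1 [315.3 101.2]
-0.009 [315.2 213.9]
-0.041 [315.2 243.2]
-0.1 [315.3 290.9]
```

View pics/w6c.png

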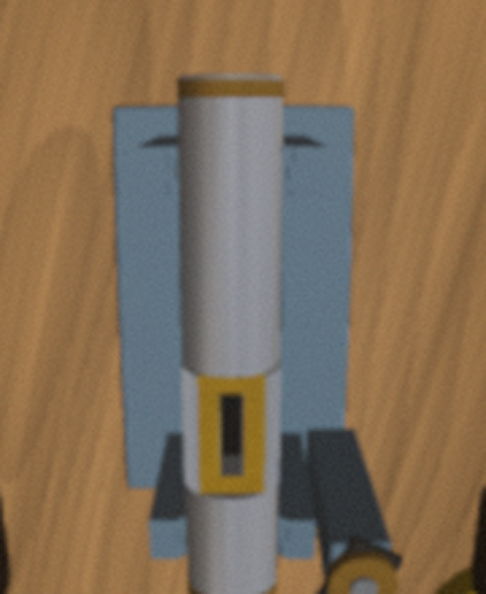

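The slot now faces straight up. The black floor is visible at crop (232,425), the flat's edges at 199/264 are centred on the bar's 183/281, and the bar lies parallel in the Vs. The keeper is next.

Run:
```python
from h import *
import pickle
C=pickle.load(open('w6.pkl','rb'));C1=pickle.load(open('w1.pkl','rb'))
print('slot ends',toS(plane(C,(315.9,70+394/2.7),.118)),toS(plane(C,(315.9,70+474/2.7),.118)))
print('hinge',toS(plane(C,(364.1,286.7),.139)), toS(np.array([.6064,-.1085,.1383])))
print('hinge w1',toS(plane(C1,(60+451/1.5,346/1.5),.139)))
print('knob',toS(plane(C1,(328.4,294.1),.153)),toS([.5888,-.1943,.15]))
D=cam('side');S=cam('scene')
for n,uv in dict(bottle=(430,325),jar=(360,330),cup=(219,200),flask=(256,157),maq=(332,184),tape=(402,237)).items(): p=plane(D,uv,0);print(n,p.round(3),toS(p).round(3))
# scene knob now
for n,K in(('scene',S),('side',D)):
    im=viewer.get_image(n);print(n,blobs(im,(6,170,80),(16,255,255)))
```

```text
slot ends [-0.00638093 -0.00083725  0.118     ] [-0.03745191 -0.0008446   0.118     ]
hinge [-0.07258594 -0.04805285  0.139     ] [-0.0732252  -0.04687344  0.1383    ]
hinge w1 [-0.07338667 -0.04842654  0.139     ]
knob [-0.15394592 -0.01173338  0.153     ] [-0.1521526  -0.00890153  0.15      ]
bottle [ 0.586 -0.484  0.   ] [-0.432  0.064  0.   ]
jar [ 0.419 -0.382  0.   ] [-0.292  0.201  0.   ]
cup [0.346 0.317 0.   ] [0.403 0.102 0.   ]
flask [0.577 0.45  0.   ] [ 0.476 -0.155  0.   ]
maq [0.721 0.147 0.   ] [ 0.147 -0.221  0.   ]
tape [ 0.749 -0.196  0.   ] [-0.193 -0.164  0.   ]
scene [((np.float64(266.4), np.float64(169.2)), [265, 164, 4, 11, 36])]
side [((np.float64(367.4), np.float64(225.2)), [366, 220, 4, 12, 45])]
```

```bash
cat >> h.py <<'E'
def kn(q,z,yaw=-149.):
    """TCP pose gripping knob at keeper angle q, grasp height z; tool y at yaw deg in stand frame"""
    a=np.radians(yaw); y=RS@[np.cos(a),np.sin(a),0]; zt=np.array([0,0,-1.]); x=np.cross(y,zt)
    return st([-.073-.086*np.sin(q),-.048+.086*np.cos(q),z-.0507]),np.stack([x,y,zt],1)
E
python3 -c "
from h import *
go(*kn(1.13,.23)); print(manip.sense()['joint_pos'])"
```

```text
SHIFT [-0.572  0.042  0.14 ] TURN [-0.003  0.     1.311] t 9.82 f [-0.4  0.4 -0.7] gap 0.0854
[-1.35109675e-01  1.22926551e-01  1.81823728e+00 -1.11914092e-05
  1.20256614e+00 -3.81319327e-01]
```

```bash
python3 -m handwheel '[[[-0.57,0.042,0],[0,0,1],0],[[-0.57,0.042,0],[0,0,1],0],[[-0.57,0.042,0],[0,0,1],0],[[-0.57,0.042,0],[0,0,1],0],[[-0.57,0.042,0],[0,0,1],0]]'; python3 -c "
from h import *
go(*kn(1.13,.24))"
```

```text
time_s: 10.45
position: [0.5893, -0.1927, 0.2208]
ee_rot: [-2.733, -1.546, 0.003]
contact_force: [1.2, -0.2, -0.5]
finger_gap: 0.0427
SHIFT [0.003 0.004 0.105] TURN [-0.003  0.001  0.309] t 10.45 f [ 1.2 -0.2 -0.5] gap 0.0427
```

```bash
python3 -m handwheel '[[[0.003,0.004,0.09],[0,0,0.309],0],[[0.003,0.004,0.09],[0,0,0.309],0],[[0.003,0.004,0.09],[0,0,0.309],0]]'
python3 - <<'E'
from h import *
C=wcam(); im=viewer.get_image('wrist'); cv2.imwrite('pics/w7.png',im)
print(blobs(im,(4,150,50),(16,255,255),50))
k=kn(1.13,.16)[0]; s=manip.sense(); R=Ro.from_rotvec(s['ee_rot']).as_matrix()
for z in(.133,.153,.173): print(z,proj(C,[k[0],k[1],z]).round(1))
go(*kn(1.13,.24)); go(*kn(1.13,.16))
E
```

```text
time_s: 10.82
position: [0.5898, -0.1917, 0.1935]
ee_rot: [-2.898, -1.208, 0.003]
contact_force: [-0.5, 0.1, 0.5]
finger_gap: 0.043
[((np.float64(68.6), np.float64(27.9)), [33, 0, 70, 71, 2007]), ((np.float64(610.4), np.float64(27.9)), [566, 0, 74, 68, 3621]), ((np.float64(541.8), np.float64(21.0)), [533, 14, 23, 15, 73]), ((np.float64(320.0), np.float64(214.6)), [308, 195, 25, 39, 753]), ((np.float64(569.1), np.float64(378.2)), [546, 352, 45, 48, 871])]
0.133 [319.2 203.1]
0.153 [319.1 211.5]
0.173 [319.1 221.4]
SHIFT [0.    0.002 0.016] TURN [-0.003  0.001  0.003] t 10.88 f [-0.  -0.6  0.4] gap 0.0426
SHIFT [0.    0.003 0.282] TURN [-0.003  0.001  0.003] t 10.88 f [-0.  -0.6  0.4] gap 0.0426
```

```bash
python3 -m handwheel '[[[0,0.004,0.1],[0,0,0],0],[[0,0.004,0.2],[0,0,0],0],[[0,0.004,0.28],[0,0,0],0],[[0,0.004,0.28],[0,0,0],-1],[[0,0.004,0.28],[0,0,0],-1]]';  python3 -m handwheel '[[[0,0,0],[0,0,0],-1],[[0,0,0],[0,0,0],-1]]'; python3 -c "
from h import *
for q in (.9,.7,.5,.3):go(*kn(q,.16))"
```

```text
time_s: 11.5
position: [0.591, -0.1924, 0.1105]
ee_rot: [-2.897, -1.209, 0.002]
contact_force: [-1.0, 0.6, -3.2]
finger_gap: 0.0144
time_s: 11.75
position: [0.5908, -0.1924, 0.1106]
ee_rot: [-2.897, -1.21, 0.002]
contact_force: [0.4, -0.1, -5.2]
finger_gap: 0.0143
SHIFT [-0.03  -0.059  0.004] TURN [-0.003  0.001  0.005] t 11.75 f [ 0.4 -0.1 -5.2] gap 0.0143
SHIFT [-0.044 -0.114  0.004] TURN [-0.003  0.001  0.005] t 11.75 f [ 0.4 -0.1 -5.2] gap 0.0143
SHIFT [-0.047 -0.171  0.005] TURN [-0.003  0.001  0.005] t 11.75 f [ 0.4 -0.1 -5.2] gap 0.0143
SHIFT [-0.039 -0.228  0.005] TURN [-0.003  0.001  0.005] t 11.75 f [ 0.4 -0.1 -5.2] gap 0.0143
```

Knob gripped (gap 14 mm). Following the arc.

```bash
python3 -m handwheel '[[[-0.03,-0.059,0],[0,0,0],-1],[[-0.044,-0.114,0],[0,0,0],-1],[[-0.047,-0.171,0],[0,0,0],-1],[[-0.039,-0.228,0],[0,0,0],-1],[[-0.039,-0.228,0],[0,0,0],-1]]'; python3 -c "
from h import *
for q in (.2,.1,0,-.03):go(*kn(q,.16))"
```

```text
time_s: 12.38
position: [0.531, -0.1546, 0.1109]
ee_rot: [-2.899, -1.212, 0.011]
contact_force: [-5.5, -5.8, -4.5]
finger_gap: 0.0143
SHIFT [ 0.02  -0.025  0.005] TURN [-0.003  0.008  0.006] t 12.38 f [-5.5 -5.8 -4.5] gap 0.0143
SHIFT [ 0.031 -0.052  0.005] TURN [-0.003  0.008  0.006] t 12.38 f [-5.5 -5.8 -4.5] gap 0.0143
SHIFT [ 0.044 -0.077  0.005] TURN [-0.003  0.008  0.006] t 12.38 f [-5.5 -5.8 -4.5] gap 0.0143
SHIFT [ 0.049 -0.084  0.005] TURN [-0.003  0.008  0.006] t 12.38 f [-5.5 -5.8 -4.5] gap 0.0143
```

```bash
python3 -m handwheel '[[[0.014,-0.025,0],[0,0,0],-1],[[0.026,-0.052,0],[0,0,0],-1],[[0.04,-0.077,0],[0,0,0],-1],[[0.044,-0.086,0],[0,0,0],-1],[[0.044,-0.086,0],[0,0,0],-1]]'; python3 -c "
from h import *
s=manip.sense();d=toS(s['position'])[:2]-[-.073,-.048];print('q',np.arctan2(-d[0],d[1]),np.linalg.norm(d),s['contact_force']@RS)
go(*kn(-.03,.16))"
```

```text
time_s: 13.0
position: [0.5231, -0.1301, 0.111]
ee_rot: [2.892, 1.21, -0.01]
contact_force: [2.5, -11.3, -10.1]
finger_gap: 0.0147
q 0.010103574953551948 0.08722733855472983 [-11.59122219   0.32242654 -10.11615798]
SHIFT [ 0.01  -0.008  0.006] TURN [0.005 0.011 0.007] t 13.0 f [  2.5 -11.3 -10.1] gap 0.0147
```

```bash
cat >> h.py <<'E'
def up(xy,zgrasp,yaw,g=.0507):
    """tool straight down, grasp point at xy world, tool y at world yaw deg"""
    a=np.radians(yaw); y=np.array([np.cos(a),np.sin(a),0]); zt=np.array([0,0,-1.]); x=np.cross(y,zt)
    return np.array([xy[0],xy[1],zgrasp-g]),np.stack([x,y,zt],1)
E
python3 -m handwheel '[[[0,0,0],[0,0,0],0.1],[[0,0,0],[0,0,0],0.1],[[0,0,-0.13],[0,0,0],0.1],[[0,0,-0.27],[0,0,0],0.1],[[0,0,-0.27],[0,0,0],0.1]]'
python3 - <<'E'
from h import *
go(*up((.4875,.1936),.25,-6.7))
for n in('scene','side'):
    im=viewer.get_image(n); cv2.imwrite(f'pics/{n}8.png',im)
    print(n,blobs(im,(6,170,80),(16,255,255)),proj(cam(n),st([-.073,.038,.153])),proj(cam(n),st([-.073-.086*np.sin(.12),-.048+.086*np.cos(.12),.153])))
E
```

```text
time_s: 13.62
position: [0.5274, -0.1297, 0.1976]
ee_rot: [2.885, 1.209, 0.003]
contact_force: [0.0, 0.3, -0.7]
finger_gap: 0.0469
SHIFT [ 0.675 -0.851 -0.019] TURN [ 0.015  0.009 -0.841] t 13.62 f [ 0.   0.3 -0.7] gap 0.0469
scene [((np.float64(296.2), np.float64(166.1)), [295, 160, 4, 12, 38])] [296.24466494 166.56552378] [293.14741482 165.94978368]
side [((np.float64(336.0), np.float64(222.2)), [334, 217, 5, 12, 42])] [335.66496215 221.98554832] [338.54148895 223.48862418]
```

Both cameras put the knob at the shut position. Now to the red gauge.

```bash
python3 -m handwheel '[[[0.6,-0.75,-0.02],[0.015,0.009,-0.84],0.1],[[0.6,-0.75,-0.02],[0.015,0.009,-0.84],0.1],[[0.6,-0.75,-0.02],[0.015,0.009,-0.84],0.1],[[0.6,-0.75,-0.02],[0.015,0.009,-0.84],0.1],[[0.6,-0.75,-0.02],[0.015,0.009,-0.84],0.1]]'
python3 - <<'E'
from h import *
C=wcam(); im=viewer.get_image('wrist'); cv2.imwrite('pics/w9.png',im)
go(*up((.4875,.1936),.21,-6.7))
print([b for b in blobs(im,(0,150,40),(6,255,255),60)],[b for b in blobs(im,(22,130,60),(32,255,255),60)])
for z in(.044,.09):print(proj(C,[.4875,.1936,z]))
cv2.imwrite('pics/w9c.png',im)
E
```

```text
time_s: 14.35
position: [0.4877, 0.1599, 0.1949]
ee_rot: [-2.338, -2.084, 0.012]
contact_force: [0.2, -0.1, -0.3]
finger_gap: 0.0468
SHIFT [ 0.099 -0.009  0.12 ] TURN [-0.017 -0.006  0.004] t 14.4 f [-1.2  1.8  0.2] gap 0.0468
[((np.float64(316.0), np.float64(149.4)), [309, 132, 15, 35, 490])] [((np.float64(316.4), np.float64(84.9)), [310, 70, 14, 31, 420])]
[315.10268059 145.79001806]
[313.92992673 152.13555662]
```

View pics/w9c.png

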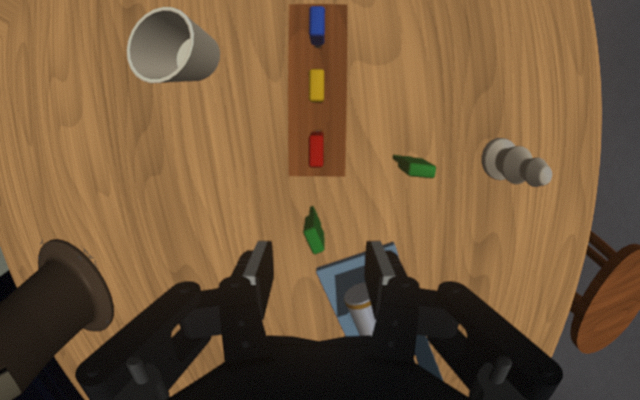

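The wrist view shows the red gauge at (316,150) next to the yellow (316,85) and blue (317,25), upright in the image and so aligned with the tool. A green look-alike stands at (314,235), clear of the path.

```bash
python3 -m handwheel '[[[0.1,-0.004,0.1],[-0.017,-0.006,0.004],0.1],[[0.1,-0.004,0.2],[-0.017,-0.006,0.004],0.1],[[0.1,-0.004,0.2],[-0.017,-0.006,0.004],0.1]]'
python3 - <<'E'
from h import *
C=wcam(); im=viewer.get_image('wrist'); cv2.imwrite('pics/w10.png',im)
print([b for b in blobs(im,(0,150,40),(6,255,255),60)],proj(C,[.489,.1936,.09]),proj(C,[.489,.1936,.067]))
go(*up((.489,.1936),.07,-6.7))
E
```

```text
time_s: 14.78
position: [0.4845, 0.1932, 0.1312]
ee_rot: [-2.344, -2.086, 0.013]
contact_force: [0.1, -0.9, 0.0]
finger_gap: 0.0472
[((np.float64(323.4), np.float64(201.3)), [315, 175, 18, 51, 838])] [323.07717551 209.06091395] [322.91837947 199.63025712]
SHIFT [0.002 0.01  0.38 ] TURN [-0.006  0.002  0.   ] t 14.82 f [ 1.4 -0.4 -0.8] gap 0.0472
```

```bash
python3 -m handwheel '[[[0.002,0.011,0.1],[-0.006,0.002,0],0.1],[[0.002,0.011,0.22],[-0.006,0.002,0],0.1],[[0.002,0.011,0.32],[-0.006,0.002,0],0.1],[[0.002,0.011,0.38],[-0.006,0.002,0],0.1],[[0.002,0.011,0.38],[-0.006,0.002,0],0.1]]'; python3 -m handwheel '[[[0,0,0],[0,0,0],-1],[[0,0,0],[0,0,0],-1],[[0,0,0],[0,0,0],-1],[[0,0,0],[0,0,0],-1]]'; python3 -c "
from h import *
go(*up((.489,.1936),.07,-6.7))"
```

```text
time_s: 15.45
position: [0.4888, 0.1929, 0.0187]
ee_rot: [-2.348, -2.087, 0.003]
contact_force: [0.3, -0.5, 0.3]
finger_gap: 0.0467
time_s: 15.95
position: [0.4894, 0.1934, 0.0201]
ee_rot: [-2.348, -2.087, 0.001]
contact_force: [-2.0, 0.3, 5.7]
finger_gap: 0.0133
SHIFT [ 0.001 -0.001  0.003] TURN [-0.001  0.    -0.001] t 15.95 f [-2.   0.3  5.7] gap 0.0133
```

```bash
python3 -m handwheel '[[[0,0,-0.05],[0,0,0],-1],[[0,0,-0.13],[0,0,0],-1],[[0,0,-0.3],[0,0,0],-1],[[0,0,-0.5],[0,0,0],-1],[[0,0,-0.7],[0,0,0],-1]]'; python3 -c "
from h import *
p,R=lean(0,c=(-.022,-.0008,.2)); p[2]=.22
go(p,R); print(p)"
```

```text
time_s: 16.58
position: [0.4896, 0.1933, 0.233]
ee_rot: [2.348, 2.087, 0.001]
contact_force: [-0.2, 0.7, 0.1]
finger_gap: 0.0136
SHIFT [-0.848  0.3    0.043] TURN [ 0.001 -0.    -0.463] t 16.57 f [-0.2  0.7  0.1] gap 0.0136
[ 0.54923543 -0.07004229  0.22      ]
```

```bash
python3 -m handwheel '[[[-0.848,0.3,0.043],[0,0,-0.463],-1],[[-0.848,0.3,0.043],[0,0,-0.463],-1],[[-0.848,0.3,0.043],[0,0,-0.463],-1],[[-0.848,0.3,0.043],[0,0,-0.463],-1],[[-0.848,0.3,0.043],[0,0,-0.463],-1]]'; python3 -m handwheel '[[[0,0,0],[0,0,0],-1],[[0,0,0],[0,0,0],-1]]';  python3 - <<'E'
from h import *
p,R=lean(0,c=(-.022,-.0008,.2)); p[2]=.17
go(p,R); print(manip.sense()['position'])
E
```

```text
time_s: 17.2
position: [0.5498, -0.0731, 0.2214]
ee_rot: [1.933, 2.472, 0.002]
contact_force: [0.3, 0.0, -0.6]
finger_gap: 0.0132
time_s: 17.45
position: [0.5498, -0.0729, 0.2221]
ee_rot: [1.933, 2.471, 0.003]
contact_force: [0.0, -0.1, -0.7]
finger_gap: 0.0135
SHIFT [ 0.01  -0.     0.174] TURN [ 0.005  0.002 -0.004] t 17.45 f [ 0.  -0.1 -0.7] gap 0.0135
[ 0.54976875 -0.07285752  0.22210462]
```

```bash
python3 -m handwheel '[[[0.01,0,0.15],[0.005,0.002,-0.004],-1],[[0.01,0,0.27],[0.005,0.002,-0.004],-1],[[0.01,0,0.27],[0.005,0.002,-0.004],-1]]';  python3 - <<'E'
from h import *
p,R=lean(0,c=(-.022,-.0008,.2)); p[2]=.1091
go(p,R); s=manip.sense();print(s['position'],toS(s['position']))
W=wcam();im=viewer.get_image('wrist');cv2.imwrite('pics/w11.png',im)
a=viewer.get_image('scene')[160:220,275:355];b=viewer.get_image('side')[185:245,290:370]
cv2.imwrite('pics/scene11.png',a)
o=np.zeros((600,800,3),np.uint8);o[:300,:400]=cv2.resize(a,(400,300),interpolation=cv2.INTER_CUBIC);o[:300,400:]=cv2.resize(b,(400,300),interpolation=cv2.INTER_CUBIC)
o[300:,:600]=cv2.resize(im[130:280,240:390],(600,600),interpolation=cv2.INTER_CUBIC)[:300]
cv2.imwrite('pics/m11.png',o)
for z in(.118,.128):
  q=st([-.022,-.0008,z]); print(z,(proj(cam('scene'),q)-[275,160])*5,(proj(cam('side'),q)-[290,185])*5+[400,0],(proj(W,q)-[240,130])*4+[0,300])
E
```

```text
time_s: 17.82
position: [0.546, -0.0678, 0.1382]
ee_rot: [-1.925, -2.474, 0.005]
contact_force: [-0.1, 0.3, -0.8]
finger_gap: 0.0132
SHIFT [-0.01   0.009  0.097] TURN [-0.009 -0.004  0.003] t 17.82 f [-0.1  0.3 -0.8] gap 0.0132
[ 0.54600878 -0.06776769  0.13816333] [-0.01900787  0.00177531  0.13816333]
0.118 [157.22602874 133.05723701] [601.89023983 151.12859848] [321.29155624 677.40722321]
0.128 [156.562839   119.94535552] [602.05972652 139.69877214] [321.22097802 700.42050565]
```

View pics/m11.png

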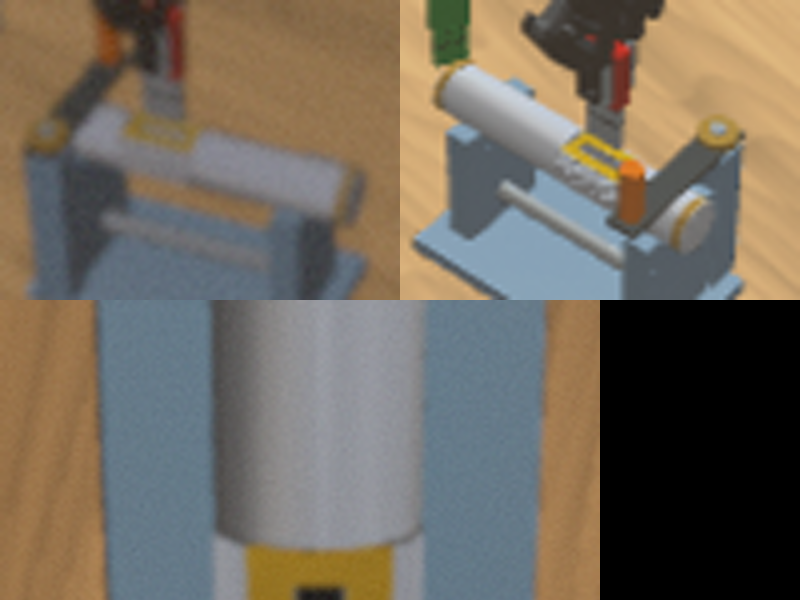

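The side view shows the blade standing just above the slot and the keeper bar across the spindle. The tool hadn't settled (2.7 mm off across, 3 mm along), so I'll correct and check the handle numerically.

```bash
python3 -m handwheel '[[[-0.01,0.009,0],[-0.009,-0.004,0.003],-1],[[-0.01,0.009,0],[-0.009,-0.004,0.003],-1],[[-0.01,0.009,0],[-0.009,-0.004,0.003],-1],[[-0.01,0.009,0],[-0.009,-0.004,0.003],-1]]';  python3 - <<'E'
from h import *
p,R=lean(0,c=(-.022,-.0008,.2)); p[2]=.1091
go(p,R); s=manip.sense();print(toS(s['position']),Ro.from_rotvec(s['ee_rot']).as_matrix()[:,2]@RS)
W=wcam();im=viewer.get_image('wrist');cv2.imwrite('pics/w12.png',im)
h=cv2.cvtColor(im,cv2.COLOR_BGR2HSV)
print('red',blobs(im,(0,120,30),(6,255,255),20)); print('yel',[b for b in blobs(im,(20,110,50),(32,255,255),20) if 270<b[0][0]<370])
for z in(.16,.206):
  for y in(-.007,.007): print('handle +x face',proj(W,st([-.022+.015,-.0008+y,z])).round(1))
b=viewer.get_image('side');cv2.imwrite('pics/side12.png',b)
print('side red',blobs(b,(0,140,60),(6,255,255),5)); print([proj(cam('side'),st([x,-.0008,z])).round(1).tolist() for x,z in((-.022,.183),(-.037,.183),(-.037,.206),(-.037,.160))])
E
```

```text
time_s: 18.48
position: [0.5542, -0.0718, 0.1432]
ee_rot: [1.927, 2.468, 0.008]
contact_force: [0.0, 0.9, -1.0]
finger_gap: 0.0132
SHIFT [ 0.01  -0.016  0.113] TURN [ 0.013  0.006 -0.001] t 18.48 f [ 0.   0.9 -1. ] gap 0.0132
[-0.02488997 -0.00516768  0.14316463] [-0.00467036 -0.01001798 -0.99993891]
red [((np.float64(318.7), np.float64(277.6)), [301, 226, 38, 99, 3152])]
yel [((np.float64(305.6), np.float64(203.5)), [291, 180, 35, 60, 1102])]
handle +x face [320.9 213.7]
handle +x face [294.7 213.8]
handle +x face [323.  253.6]
handle +x face [287.6 253.6]
side red [((np.float64(270.2), np.float64(128.3)), [263, 120, 14, 15, 66]), ((np.float64(225.8), np.float64(140.0)), [206, 126, 39, 26, 293]), ((np.float64(335.2), np.float64(198.8)), [334, 193, 4, 14, 33])]
[[330.6, 200.0], [334.5, 202.2], [334.6, 196.6], [334.4, 207.7]]
```

```bash
cat > c.py <<'E'
from h import *
s=manip.sense();print(toS(s['position']).round(4),(Ro.from_rotvec(s['ee_rot']).as_matrix()[:,2]@RS).round(4),s['qd'].round(3),s['contact_force'].round(1),s['time_s'])
p,R=lean(0,c=(-.022,-.0008,.2)); p[2]=.1091
go(p,R)
E
for i in 1 2 3; do python3 -m handwheel '[[[0,0,0],[0,0,0],-1],[[0,0,0],[0,0,0],-1]]' >/dev/null; python3 c.py; done
```

```text
[-0.0248 -0.005   0.1428] [-0.0044 -0.0094 -0.9999] [ 0.    -0.001 -0.002 -0.     0.    -0.001] [-0.2 -0.2 -1.1] 18.825
SHIFT [ 0.01  -0.015  0.112] TURN [ 0.012  0.006 -0.001] t 18.82 f [-0.2 -0.2 -1.1] gap 0.0135
[-0.0248 -0.0049  0.1428] [-0.0044 -0.0093 -0.9999] [ 0.003  0.    -0.002  0.001  0.001  0.001] [-0.3  1.1 -1. ] 19.075
SHIFT [ 0.01  -0.015  0.112] TURN [ 0.012  0.006 -0.001] t 19.07 f [-0.3  1.1 -1. ] gap 0.0134
[-0.0248 -0.005   0.1428] [-0.0044 -0.0094 -0.9999] [-0.    -0.001 -0.001  0.001 -0.001  0.002] [ 0.1 -0.2  0.4] 19.325
SHIFT [ 0.01  -0.015  0.112] TURN [ 0.012  0.006 -0.001] t 19.32 f [ 0.1 -0.2  0.4] gap 0.0134
```

```bash
python3 -m handwheel '[[[0.005,-0.007,0.01],[0.012,0.006,-0.001],-1],[[0.01,-0.015,0.02],[0.012,0.006,-0.001],-1],[[0.01,-0.015,0.02],[0.012,0.006,-0.001],-1],[[0.01,-0.015,0.02],[0.012,0.006,-0.001],-1]]'>/dev/null; python3 c.py;python3 -m handwheel '[[[0,0,0],[0,0,0],-1],[[0,0,0],[0,0,0],-1]]' >/dev/null; python3 c.py
```

```text
[-0.0218 -0.0005  0.1367] [ 3.e-04  1.e-04 -1.e+00] [ 0.001 -0.003 -0.003  0.     0.     0.001] [-0.8  0.5 -1.4] 19.825
SHIFT [-0.001  0.001  0.092] TURN [-0. -0. -0.] t 19.82 f [-0.8  0.5 -1.4] gap 0.0131
[-0.0218 -0.0006  0.1368] [ 2.e-04 -2.e-04 -1.e+00] [ 0.    -0.001 -0.001  0.002  0.    -0.   ] [ 0.4 -0.5 -0.5] 20.075
SHIFT [-0.001  0.001  0.092] TURN [ 0. -0. -0.] t 20.07 f [ 0.4 -0.5 -0.5] gap 0.0131
```

Run:
```python
from h import *
W=wcam();im=viewer.get_image('wrist');cv2.imwrite('pics/w13.png',im)
h=cv2.cvtColor(im,cv2.COLOR_BGR2HSV)
red=(h[...,0]<7)&(h[...,1]>120)&(h[...,2]>30); yel=(h[...,0]>18)&(h[...,0]<33)&(h[...,1]>110)
for v in range(196,330,8):
    r=np.where(red[v,260:380])[0]+260; y=np.where(yel[v,260:380])[0]+260
    print(v,(r.min(),r.max()) if len(r) else '',(y.min(),y.max()) if len(y) else '')
for x,z in((-.007,.1607),(-.007,.2067),(-.037,.2067)): print('handle',x,z,[proj(W,st([x,-.0006+y,z-.0005])).round(1).tolist() for y in(-.007,.007)])
for x in(-.006,-.038): print('slot end',x,[proj(W,st([x,-.0008+y,.118])).round(1).tolist() for y in(-.004,.004)])
o=cv2.resize(im[150:350,220:420],(600,600),interpolation=cv2.INTER_CUBIC);cv2.imwrite('pics/w13c.png',o)
```

```text
196  (np.int64(298), np.int64(333))
204  (np.int64(298), np.int64(333))
212  (np.int64(298), np.int64(333))
220  (np.int64(299), np.int64(333))
228 (np.int64(307), np.int64(329)) (np.int64(299), np.int64(333))
236 (np.int64(305), np.int64(331)) (np.int64(299), np.int64(303))
244 (np.int64(303), np.int64(334)) 
252 (np.int64(303), np.int64(335)) 
260 (np.int64(301), np.int64(336)) 
268 (np.int64(301), np.int64(336)) 
276 (np.int64(301), np.int64(337)) 
284 (np.int64(301), np.int64(336)) (np.int64(287), np.int64(370))
292 (np.int64(301), np.int64(336)) (np.int64(375), np.int64(375))
300 (np.int64(301), np.int64(336)) (np.int64(277), np.int64(365))
308 (np.int64(303), np.int64(335)) (np.int64(266), np.int64(370))
316 (np.int64(303), np.int64(335)) (np.int64(269), np.int64(374))
324 (np.int64(308), np.int64(329)) (np.int64(353), np.int64(353))
handle -0.007 0.1607 [[329.2, 223.4], [302.1, 223.4]]
handle -0.007 0.2067 [[333.1, 267.7], [296.3, 267.6]]
handle -0.037 0.2067 [[331.5, 327.3], [298.7, 327.2]]
slot end -0.006 [[322.7, 197.9], [310.3, 197.9]]
slot end -0.038 [[322.5, 242.9], [310.7, 242.9]]
```

View pics/w13c.png

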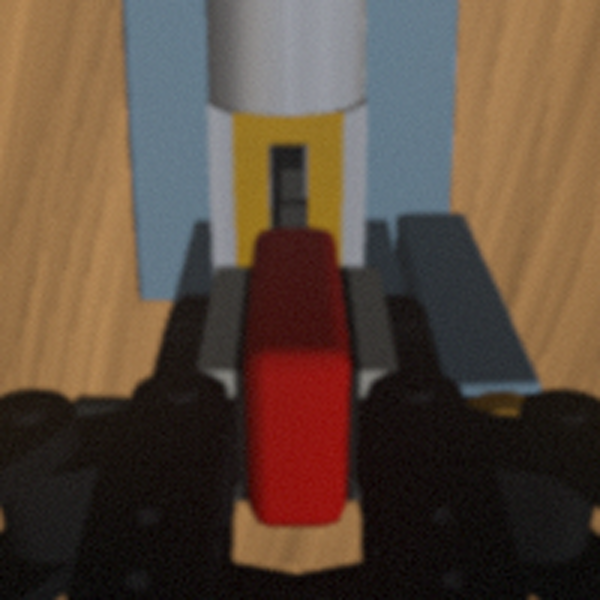

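The slot (crop 270–306) lies under the blade (278–305), with the blade about 0.8 mm to the right and roughly 1 mm towards +x. I'll nudge it and go down slowly.

```bash
python3 -m handwheel '[[[-0.003,-0.003,0],[0,0,0],-1],[[-0.003,-0.003,0.012],[0,0,0],-1],[[-0.003,-0.003,0.024],[0,0,0],-1],[[-0.003,-0.003,0.036],[0,0,0],-1],[[-0.003,-0.003,0.048],[0,0,0],-1]]'>/dev/null; python3 c.py;python3 -m handwheel '[[[0,0,0],[0,0,0],-1],[[0,0,0],[0,0,0],-1]]' >/dev/null; python3 c.py
```

```text
[-0.0227  0.0004  0.122 ] [ 4.e-04  1.e-04 -1.e+00] [-0.002  0.035  0.019 -0.    -0.058 -0.   ] [-0.6  0.2 -1.8] 20.75
SHIFT [0.002 0.004 0.043] TURN [-0. -0. -0.] t 20.75 f [-0.6  0.2 -1.8] gap 0.0134
[-0.0227  0.0004  0.1219] [ 4.e-04  3.e-04 -1.e+00] [ 0.    -0.002 -0.004 -0.     0.001  0.002] [ 0.2 -0.1 -0.1] 21.0
SHIFT [0.002 0.004 0.043] TURN [-0. -0. -0.] t 21.0 f [ 0.2 -0.1 -0.1] gap 0.0135
```

The blade is about 6 mm into the slot and shows no contact force. Continuing to the floor.

```bash
python3 -m handwheel '[[[0,0,0.01],[0,0,0],-1],[[0,0,0.02],[0,0,0],-1],[[0,0,0.03],[0,0,0],-1],[[0,0,0.038],[0,0,0],-1],[[0,0,0.044],[0,0,0],-1]]'>/dev/null; python3 c.py;python3 -m handwheel '[[[0,0,0.002],[0,0,0],-1],[[0,0,0.004],[0,0,0],-1]]' >/dev/null; python3 c.py
```

```text
[-0.0227  0.0005  0.109 ] [ 5.e-04  6.e-04 -1.e+00] [ 0.     0.005 -0.006 -0.002  0.006  0.   ] [-2.9  0.5  7.9] 21.625
SHIFT [ 0.002  0.004 -0.   ] TURN [-0.001 -0.001 -0.   ] t 21.62 f [-2.9  0.5  7.9] gap 0.0135
[-0.0227  0.0005  0.109 ] [ 7.0e-04  1.1e-03 -1.0e+00] [-0.     0.002 -0.    -0.001  0.     0.001] [-4.2 -0.7  8.7] 21.875
SHIFT [ 0.002  0.004 -0.   ] TURN [-0.001 -0.001 -0.   ] t 21.88 f [-4.2 -0.7  8.7] gap 0.0134
```

Floor contact at TCP z 0.109 (predicted 0.1091). Releasing and retreating.

```bash
python3 -m handwheel '[[[0,0,0],[0,0,0],0.1],[[0,0,0],[0,0,0],0.1],[[0,0,0],[0,0,0],0.1],[[0,0,-0.1],[0,0,0],0.1],[[0,0,-0.25],[0,0,0],0.1]]'; python3 -m handwheel '[[[0.2,0,-0.25],[0,0,0],0.1],[[0.4,0,-0.35],[0,0,0],0.1],[[0.4,0,-0.35],[0,0,0],0.1],[[0.4,0,-0.35],[0,0,0],0.1],[[0.4,0,-0.35],[0,0,0],0.1]]'
python3 - <<'E'
from h import *
W=wcam();im=viewer.get_image('wrist');cv2.imwrite('pics/w14.png',im)
for n in('scene','side'):
    C=cam(n);b=viewer.get_image(n);cv2.imwrite(f'pics/{n}14.png',b)
    print(n,'red',[q for q in blobs(b,(0,120,50),(6,255,255),8) if 270<q[0][0]<370 and q[0][1]>140],'knob',blobs(b,(7,170,80),(16,255,255)))
    print('  expected handle mid/top/bottom',[proj(C,st([-.0225,0,z])).round(1).tolist() for z in(.156,.179,.133)],'knob',proj(C,st([-.073,.038,.153])).round(1))
print('wrist red',blobs(im,(0,120,30),(6,255,255),30),'yel',[q for q in blobs(im,(20,110,50),(32,255,255),20)][:6])
print([proj(W,st([-.0225+a,0,z])).round(1).tolist() for a,z in((0,.179),(.015,.133),(.015,.179),(-.015,.179))])
a=im[140:360,230:410]; cv2.imwrite('pics/w14c.png',cv2.resize(a,None,fx=2.7,fy=2.7))
E
```

```text
time_s: 22.5
position: [0.5465, -0.0707, 0.1826]
ee_rot: [-1.929, -2.473, 0.004]
contact_force: [0.6, -0.1, 0.3]
finger_gap: 0.0472
time_s: 23.12
position: [0.5175, 0.0451, 0.287]
ee_rot: [-1.928, -2.473, 0.006]
contact_force: [-0.5, -0.3, 0.3]
finger_gap: 0.0471
scene red [((np.float64(305.5), np.float64(176.2)), [300, 170, 11, 14, 108])] knob [((np.float64(296.2), np.float64(165.9)), [295, 160, 4, 12, 37])]
  expected handle mid/top/bottom [[305.9, 176.3], [305.6, 170.0], [306.2, 182.5]] knob [296.2 166.6]
side red [((np.float64(331.2), np.float64(206.8)), [327, 199, 9, 16, 111])] knob [((np.float64(336.0), np.float64(222.1)), [334, 217, 5, 12, 43])]
  expected handle mid/top/bottom [[330.5, 206.6], [330.6, 201.2], [330.4, 212.0]] knob [335.7 222. ]
wrist red [((np.float64(322.2), np.float64(285.6)), [316, 264, 14, 41, 439])] yel [((np.float64(341.8), np.float64(8.3)), [335, 0, 16, 21, 216]), ((np.float64(389.6), np.float64(88.3)), [379, 81, 28, 18, 53]), ((np.float64(293.8), np.float64(108.7)), [291, 102, 13, 21, 32]), ((np.float64(301.4), np.float64(119.0)), [292, 106, 13, 21, 30]), ((np.float64(317.3), np.float64(261.7)), [311, 251, 19, 32, 256])]
[[319.5, 294.2], [319.6, 262.1], [319.5, 282.7], [319.4, 305.2]]
```

Run:
```python
from h import *
from bench import order
im=cv2.imread('pics/w14.png'); h=cv2.cvtColor(im,cv2.COLOR_BGR2HSV)
yel=(h[...,0]>18)&(h[...,0]<33)&(h[...,1]>110)
g=cv2.cvtColor(im,cv2.COLOR_BGR2GRAY).astype(float)
for v in(251,253,255): y=np.where(yel[v,300:340])[0]+300; print(v,y.min(),y.max())
for v in(225,235,245,255): b=(h[v,296:345,0]>95)&(h[v,296:345,1]>45); i=np.where(~b)[0]+296; print(v,i.min(),i.max())
W=wcam(); print(proj(W,st([-.006,0,.118])),proj(W,st([.03,0,.105])))
s=manip.sense();print(s['contact_force'],s['qd'].round(3))
order.sign_off()
```

```text
251 311 328
253 311 329
255 311 329
225 306 334
235 306 334
245 306 334
255 306 334
[320.25420991 255.34392766] [320.31281728 224.41968383]
[ 0.72422033 -0.43666468 -0.3257594 ] [-0.     0.001 -0.004  0.001  0.002  0.001]
the job is handed in; nothing more can be done
```

I rolled the spindle until its slot faced up and swung the keeper shut. The red gauge is in the slot down to its floor. The job was handed in at about 23 s; no verdict is reported.

**Last checks:**
- **Spindle:** the flat's edges (311–329 px) are centred on the bar's (306–334 px), so the slot is within about 2° of up. The bar is where it was in the V-blocks.
- **Keeper:** the knob is within 1 px of its shut position in both fixed cameras.
- **Gauge:** it met the floor at the height I predicted. The handle is within about 1 px of the expected standing pose in both fixed cameras. In the wrist view it reads about 2.5 px to one side, probably a lean of 2° or so.
- **Robot:** stopped and clear, with contact force at noise level.

**What went wrong or disagreed:**
- **First grasp:** it closed on top of the bar, pressing with about 26 N, because the real fingertips end about 30 mm behind the reported TCP. I backed off, corrected for that, and the second grasp held. The bar had not visibly moved.
- **Over the slot:** one correction overshot by about 4 mm because the arm had not settled. I fixed it before inserting the gauge.
- **Not seen:** my last close-up was not shown because the picture limit was reached, so the final checks are numeric only. I did not re-measure the other gauges or the bystanders; I noticed no contact with them.

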